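# Unlatch the relay test fixture, open its lid and sort the relay

### The arm

A 7-joint arm with a two-finger parallel gripper is mounted at the origin on the work surface. World frame = base frame: x ahead of the robot, y to its left, z up, the work surface at z = 0. Lengths are in m, angles in rad, forces in N, time in s.
With the tool pointing down it reaches from about 0.4 to 0.85 m from the base axis. Payload 10.4 kg.
Tool frame: the origin (TCP) lies midway between the tips of the shut fingers; the grasp point (between the pads) lies 19 mm behind it; z points along the fingers, y is the line along which they close (so a half turn about z gives the same grasp; the last joint's range is limited). The gripper opens to 87 mm and grips with 3 to 60 N. Pads are 19 mm wide; open, the fingers measure 117 mm over their backs; the gripper's body (75 mm by 190 mm) begins 51 mm behind the grasp point.
Start: joints at [-1.173, 0.332, -0.065, 1.46, 0.022, 1.35, -0.088], TCP at [0.255, 0.571, 0.223] pointing down, gripper open.
Joint ranges: [-2.6, 2.6], [-0.5, 2.12], [-1.47, 1.34], [0.16, 2.42], [-1.27, 4.41], [0.06, 2.06], [-2.6, 2.6]. Speed limits (rad/s): [2.22, 2.22, 2.79, 2.79, 3.14, 3.14, 3.14].

### API

Orientations are given as a unit quaternion [x, y, z, w].
In Python, from bench import r gives the robot as it stands.
- The arm moves only by the tool arm_command, never from a script. Its arguments are lists of equal length, an entry for each row: "xyz": the shift along the world's x, y, z in m, a list of three; "rot": the turn, a rotation vector about the world's x, y, z in rad, a list of three. In form: {"xyz": [[tx, ty, tz], ...], "rot": [[ax, ay, az], ...]}. A call has 1 to 20 rows; each row is the pose to reach, as a shift and turn from the pose commanded when the call began; what a row does not reach only later rows make up. A row lasts 1/12 s, in which the tool goes at most 41.7 mm and 7.16 degrees, less where a joint would pass 70% of its speed; a pose out of reach is approached as far as the arm can. A call with a gripper value outside its range is refused whole. "grip" is the opening, from 0 (shut) to 1 (fully open), set as the call begins (left out, the last holds). The fingers move at their own pace and stop on an object; "squeeze" is the grip in N (left out, the last holds). Time passes only in rows, so rows that repeat a pose let the fingers close. It gives the time, the measured TCP pose, the force, the opening and the grip force at its end, in the units of the state.
- r.read_state(): the state, without advancing time (a new reading comes with each control period).
- r.camera(name): name is "side" or "top"; returns the picture (420x560x3 uint8, red, green, blue); there is no depth.
- r.camera_model(name): a dict with "fx", "fy", "cx", "cy" (pixels), "T" (4x4, takes a point from camera to world coordinates). Camera axes: x right, y up, looking along -z (the intrinsics and any distortion apply to the point x, -y, -z); pixel columns grow to the right and rows downward; lengths in m; the calibration is good to about 2 mm. A picture is of the moment at which its call begins. camera_model takes no time and is no camera call.
- r.close_job(): hands the job in; it is judged then, once.
Trained networks look in the newest picture that a camera, given by its name, has taken for a name from the list of things; names that differ only in an ending like _2 or _b are one class to them, and where a whole thing is asked for, a point or a joint stands for the part that bears it (a point fixed in the world has none). Each returns a list of dicts, best first, with "conf" (0 to 1); they miss things now and then, are a little off and sometimes report something else, mostly with a low value. They report only what shows in the picture. A call takes as long as a camera call. They do not tell look-alikes from the thing itself.
- r.look_for(label, camera): "at" ([x, y, z] in m, in the coordinates of the camera as it stood for that picture, good to about 4 mm: the middle of the surface that is visible of it).
- r.spot_point(label, camera): "at" ([x, y, z] in m, in the coordinates of the camera as it stood for that picture, good to about 4 mm: a listed point, or the origin of a listed thing).
The state is a dict: "time": time; "joint_positions": joint angles; "joint_vel": joint speeds; "joint_torque": joint torques, N m; "ee_pos": TCP position; "eef_rot": TCP orientation; "ft_force": force on the tool from outside, world axes, zero at the start; "torque": the same for the moment, N m; "width": finger opening in m; "grip_force": force on a finger pad.
Only numpy, scipy, OpenCV 4.12 (cv2) and the standard library are available. Lean on these libraries where they do the work, as an engineer would, in place of code of your own. Each camera call takes 0.05 s, during which the arm holds its last target. There are 200 camera calls.

### The job

The relay in the sloping test fixture has passed its test. Flip the fixture's toggle latch fully open, swing the lid right up to its stop, draw the relay out of its socket and set it down gently, upright on its pins, in the one empty cell of the sorting tray. Leave latch and lid open for the next relay, and do not shift or tip the relays already in the tray.

Things in the scene. Friction and masses are not known exactly. Their poses are not given: they have to be found in the camera images.
- fixture: Red-brown wedge-shaped console, 217 deep x 200 wide, fixed. Origin on the table, +x up the slope (away from the robot), +z up; yaw up to 0.15 rad. Its deck slopes up at 30 degrees, from 30 mm high at x=-100 mm to 155 mm. On the deck at the front right (y=-50) the toggle latch on a riser block; behind it a housing with rim 50 mm above the deck under a windowed lid hinged at its upper far edge. The relay sits inside.
- latch_grip (a point): On the black grip of the latch handle: 15 mm round bar, free end 26 mm past this point, pointing at the robot down the slope when shut. Lifted, it swings up in a vertical plane; in the fixture frame (x, z mm) this point goes (-161,77) shut, (-169,101), (-171,107), (-173,115), (-173,124), (-171,133), (-165,142), (-157,150) open. Over-centre: about 7 N to break it loose, then 2 N; handle turns 62 degrees.
- latch (a joint): Hold-down arm of the over-centre toggle latch (a four-bar clamp worked by the handle): 0 shut, its rubber foot pressing on the lid's front bar; about 1.5 to 1.6 rad fully open, arm and handle standing up off the deck, the handle nearer the robot; it stays where it is left. Shut, it cannot be opened by lifting the lid.
- lid (a joint): Hinge of the lid (aluminium frame with clear window, 140 from hinge to front edge, 200 wide, 8 thick, 0.3 kg). 0 closed, 1.57 rad at the stop, square to the sloping deck, so it then leans 30 degrees towards the robot, over the socket. Stiff friction hinge: about 3 N at the tab; it stays where it is left.
- lid_tab (a point): On the lid's black pull tab, a flat bar 18 wide (along fixture y) x 10 thick x 40 long that sticks out of the lid's front edge at fixture y=+50, in the lid's plane; this point is 26 mm out from the edge, 14 mm short of the tab's end. It moves on an arc of 166 mm about the hinge; 49 mm free below it when closed; the latch stands 70 mm to its right.
- lid_hinge (a point): Point on the lid's hinge axis (parallel to the fixture's y) level with the tab, at the upper far edge of the housing.
- socket (a point): Centre of the top face of the black relay socket (46 x 40, 10 high on the deck, facing 30 degrees towards the robot), inside the housing, 75 mm down-slope of the hinge; the housing walls stand 56 mm or more away. Its 22 x 18 opening, 7 mm deep, takes the relay's pins. z axis here is the fixture's, not the slope's.
- relay: Plug-in relay, clear cover on a black base, 28 (x) x 21.5 (y) x 36 mm high, with 6 mm of brass pins below on an area of 19 x 15. 25 to 50 g. Origin at the pin tips' centre, +z up through the relay: square to the sloping deck at the start, with +y along the fixture's y. The body spans z 6 to 42. No catch: it pulls straight out of the socket along its z.
- tray: Flat black sorting tray, 138 x 138, 14 high over all, walls 3, floor 3 thick, fixed; a cross of dividers makes four cells 64 mm square. Stands left or right of the fixture at any yaw. Origin under its centre; the empty cell lies at +x, +y.
- free_cell (a point): Centre of the empty cell's floor, 3 mm above the table.
- relay_b: Relay of the same kind standing on its pins in another cell of the tray; origin at the pin tips. Leave alone.
- relay_c: Relay of the same kind standing on its pins in another cell of the tray; origin at the pin tips. Leave alone.
- relay_d: Relay of the same kind standing on its pins in another cell of the tray; origin at the pin tips. Leave alone.
- socket_box: Low red-brown box, 110 x 150 x 63 high, with six empty black sockets on top; fixed, not part of the job. Stands on the other side of the fixture from the tray. Origin under its centre.
Not all that is in view belongs to the job. Of the things that look like the tray, the smallest one is meant.

How it is judged:
By the outcome, as a careful person would: the job done as asked, in the order asked, and still so for the second after the job is handed in, with the robot touching nothing.
It also fails if it takes over 66 s, if anything falls off the work surface, if the arm or the gripper's body presses on something with over 40 N, if the wrist force passes 120 N, or if a joint passes its speed limit or range.

## Working session

There is one attempt and no reset: what is moved stays moved. The work goes in short steps, Python scripts to look and compute and a tool call to move; the robot and the scene stay as the last step left them, time stands still between calls to the robot, and variables do not carry over. Pictures are saved under pics/ and viewed, at most 10 in all, crops included, and the job is handed in when it is done.

Besides the shell and the picture viewer there is one more tool, called after "Call:" by a JSON object that holds its "op" and its "data", one argument or row to a line. arm_command: Moves the arm, as the interface text tells. Its arguments: {"type":"object","properties":{"xyz":{"type":"array"},"rot":{"type":"array"},"grip":{"type":"number"},"squeeze":{"type":"number"}},"required":["xyz","rot"]}

```bash
ls; mkdir -p pics
cat > h.py <<'E'
from bench import r
import numpy as np, cv2
from scipy.spatial.transform import Rotation as R
def w(cam,p):
    T=np.array(r.camera_model(cam)["T"]); return (T@np.r_[p,1])[:3]
def px(cam,P):
    m=r.camera_model(cam); q=np.linalg.inv(np.array(m["T"]))@np.r_[P,1]
    x,y,z=q[0],-q[1],-q[2]; return np.array([m["fx"]*x/z+m["cx"],m["fy"]*y/z+m["cy"]])
def tri(p1,p2,cams=("side","top")):
    A=[];B=[]
    for c,p in zip(cams,(p1,p2)):
        m=r.camera_model(c);T=np.array(m["T"])
        d=T[:3,:3]@np.array([(p[0]-m["cx"])/m["fx"],-(p[1]-m["cy"])/m["fy"],-1]);d/=np.linalg.norm(d)
        M=np.eye(3)-np.outer(d,d);A.append(M);B.append(M@T[:3,3])
    return np.linalg.solve(sum(A),sum(B))
E
python3 - <<'E'
from h import *
np.set_printoptions(precision=4,suppress=True)
ims=[]
for c in("side","top"):
    im=r.camera(c); cv2.imwrite(f"pics/{c}0.png",im[:,:,::-1]); m=r.camera_model(c); print(c,{k:(v if k!="T" else np.array(v).round(3).tolist()) for k,v in m.items()})
for c in("side","top"):
    for l in["fixture","latch_grip","lid_tab","lid_hinge","socket","relay","tray","free_cell","socket_box"]:
        for d in r.spot_point(l,c)[:4]:
            P=w(c,d["at"]); print(c,l,round(d["conf"],2),P,px(c,P).round())
print(r.read_state())
E
```

```text
pics
side {'fx': 473.091575895808, 'fy': 473.091575895808, 'cx': 282.6168665114644, 'cy': 204.27236072060333, 'T': [[-0.942, 0.133, -0.307, 0.137], [-0.334, -0.436, 0.836, 1.056], [-0.022, 0.89, 0.455, 0.735], [0.0, 0.0, 0.0, 1.0]]}
top {'fx': 461.2812387956509, 'fy': 461.2812387956509, 'cx': 279.3087647394031, 'cy': 209.85058183300768, 'T': [[0.024, 0.987, -0.159, 0.338], [-0.999, 0.028, 0.022, 0.016], [0.026, 0.159, 0.987, 1.262], [0.0, 0.0, 0.0, 1.0]]}
side fixture 0.57 [ 0.6225  0.0046 -0.0022] [252. 251.]
side fixture 0.32 [0.7002 0.0499 0.1941] [214. 193.]
side latch_grip 0.41 [0.5654 0.0589 0.1087] [261. 229.]
side lid_tab 0.88 [0.5625 0.0606 0.1139] [262. 228.]
side lid_hinge 0.83 [0.7003 0.0493 0.1913] [214. 193.]
side socket 0.81 [0.6572 0.0013 0.1207] [238. 211.]
side relay 0.74 [ 0.4827  0.291  -0.0003] [259. 325.]
side relay 0.59 [0.5107 0.3388 0.0014] [239. 336.]
side relay 0.52 [0.5674 0.3163 0.0076] [221. 322.]
side tray 0.82 [ 0.5222  0.2988 -0.0011] [242. 324.]
side tray 0.7 [ 0.258   0.2473 -0.0023] [361. 334.]
side tray 0.67 [ 0.7815  0.3084 -0.0014] [143. 304.]
s
[... 953 characters left out ...]
311.]
top free_cell 0.57 [0.7858 0.2471 0.0048] [190. 122.]
top free_cell 0.4 [0.7025 0.0474 0.1901] [258. 131.]
top socket_box 0.67 [ 0.5225 -0.2816 -0.0021] [376. 219.]
{'time': 1.0, 'joint_positions': array([-1.1726,  0.3322, -0.0647,  1.4601,  0.0216,  1.3499, -0.0885]), 'joint_vel': array([-0.    ,  0.0021, -0.002 , -0.    , -0.0002, -0.0001,  0.0023]), 'joint_torque': array([  0.0005, -62.3044,   0.0248, -39.0133,  -0.0612,   0.0315,
         0.    ]), 'ee_pos': array([0.2553, 0.5705, 0.2226]), 'eef_rot': array([0.2088, 0.9779, 0.0001, 0.    ]), 'ft_force': array([-0.1158,  0.3858, -0.084 ]), 'torque': array([-0.0121, -0.0031,  0.025 ]), 'grip_force': 0.0, 'width': 0.08658699650684575}
```

Run:
```python
import cv2,numpy as np
s=cv2.imread("pics/side0.png");t=cv2.imread("pics/top0.png")
cv2.imwrite("pics/both.png",cv2.resize(np.hstack([s[150:400,90:410],t[80:360,100:420][:250]]),None,fx=1.25,fy=1.25))
cv2.imwrite("pics/crop.png",cv2.resize(t[90:350,100:330],None,fx=2.3,fy=2.3,interpolation=cv2.INTER_CUBIC))
```

```text
(no output)
```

View pics/side0.png

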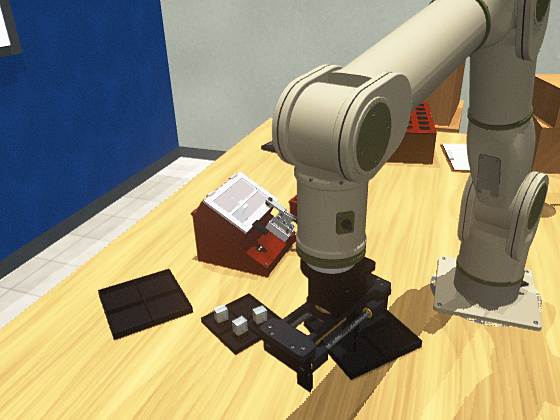

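View pics/crop.png

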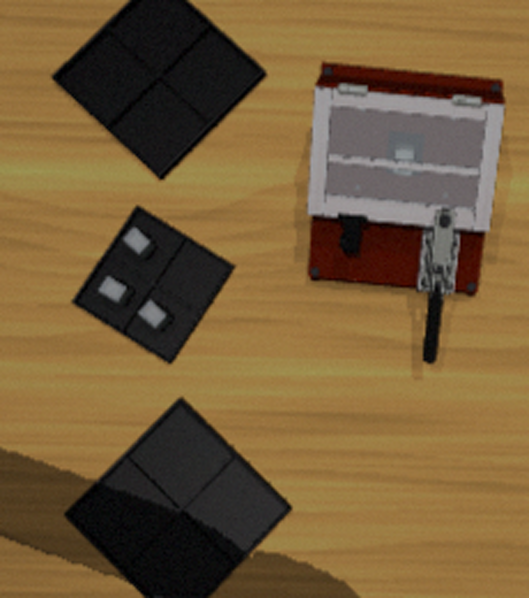

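The top view shows three tray-like things, at pixels (170,125), (168,212) and (178,313). The middle one is the smallest and the only one holding three relays, and the enlarged crop confirms it is the one meant. Its empty cell is at about (185,207). The latch handle ends at about (287,245), and the lid tab is at (252,193).

Run:
```python
from h import *
np.set_printoptions(precision=4,suppress=True)
from collections import defaultdict
D=defaultdict(list)
for i in range(5):
  for c,ls in(("side",["lid_tab","lid_hinge","socket","fixture","free_cell","tray"]),("top",["latch_grip","lid_tab","lid_hinge","fixture","free_cell","tray","socket"])):
    r.camera(c)
    for l in ls:
        for d in r.spot_point(l,c)[:3]:
            if d["conf"]>.5:
                P=w(c,d["at"])
                if l in("free_cell","tray") and not .4<P[0]<.65: continue
                D[c,l].append(P)
for k,v in D.items(): print(k,len(v),np.median(v,0),np.std(v,0))
```

```text
('side', 'lid_tab') 5 [0.5631 0.0587 0.1094] [0.0107 0.077  0.0431]
('side', 'lid_hinge') 5 [0.7022 0.0492 0.193 ] [0.0015 0.0011 0.0012]
('side', 'socket') 4 [0.658  0.0026 0.1184] [0.0009 0.0019 0.0013]
('side', 'fixture') 7 [ 0.6233  0.0072 -0.0004] [0.0374 0.1356 0.0035]
('side', 'free_cell') 4 [0.5371 0.2528 0.0024] [0.0004 0.0013 0.0016]
('side', 'tray') 5 [0.5225 0.3002 0.0004] [0.0008 0.0012 0.0008]
('top', 'latch_grip') 3 [ 0.4577 -0.0349  0.0782] [0.0004 0.0006 0.0014]
('top', 'lid_tab') 5 [0.5635 0.0591 0.1102] [0.0005 0.0008 0.001 ]
('top', 'lid_hinge') 5 [0.7025 0.0487 0.1914] [0.0011 0.0011 0.0011]
('top', 'fixture') 5 [ 0.6249  0.0086 -0.0004] [0.0011 0.0011 0.0013]
('top', 'free_cell') 5 [0.5379 0.2524 0.0024] [0.0011 0.0012 0.0002]
('top', 'tray') 5 [0.5248 0.2955 0.0017] [0.0009 0.001  0.0018]
```

Call:
{"op": "arm_command", "data": {
  "xyz": [
    [0.203,-0.6045,-0.053],
    [0.203,-0.6045,-0.053],
    [0.203,-0.6045,-0.053],
    [0.203,-0.6045,-0.053],
    [0.203,-0.6045,-0.053],
    [0.203,-0.6045,-0.053],
    [0.203,-0.6045,-0.053],
    [0.203,-0.6045,-0.053],
    [0.203,-0.6045,-0.053],
    [0.203,-0.6045,-0.053],
    [0.203,-0.6045,-0.053],
    [0.203,-0.6045,-0.053],
    [0.203,-0.6045,-0.053],
    [0.203,-0.6045,-0.053],
    [0.203,-0.6045,-0.053],
    [0.203,-0.6045,-0.053],
    [0.203,-0.6045,-0.053],
    [0.203,-0.6045,-0.053],
    [0.203,-0.6045,-0.053],
    [0.203,-0.6045,-0.053]
  ],
  "rot": [
    [0,0,0.346],
    [0,0,0.346],
    [0,0,0.346],
    [0,0,0.346],
    [0,0,0.346],
    [0,0,0.346],
    [0,0,0.346],
    [0,0,0.346],
    [0,0,0.346],
    [0,0,0.346],
    [0,0,0.346],
    [0,0,0.346],
    [0,0,0.346],
    [0,0,0.346],
    [0,0,0.346],
    [0,0,0.346],
    [0,0,0.346],
    [0,0,0.346],
    [0,0,0.346],
    [0,0,0.346]
  ],
  "grip": 0.6
}}

```text
time: 6.42
ee_pos: [0.4582, -0.0326, 0.1696]
eef_rot: [0.036, 0.999, 0.0, 0.0]
ft_force: [-0.4, 0.5, 0.2]
width: 0.0519
grip_force: 0.0
```

Call:
{"op": "arm_command", "data": {
  "xyz": [
    [0,0,-0.04],
    [0,-0.001,-0.08],
    [0,-0.001,-0.101],
    [0,-0.001,-0.101],
    [0,-0.001,-0.101]
  ],
  "rot": [
    [0,0,0],
    [0,0,0],
    [0,0,0],
    [0,0,0],
    [0,0,0]
  ]
}}

```text
time: 6.83
ee_pos: [0.4578, -0.0343, 0.0686]
eef_rot: [0.037, 0.999, -0.0, -0.001]
ft_force: [0.0, 0.3, 0.6]
width: 0.0522
grip_force: 0.0
```

Run:
```python
from h import *
np.set_printoptions(precision=4,suppress=True)
a=r.camera("side");b=r.camera("top")
for c in("side","top"):
    for d in r.spot_point("latch_grip",c)[:2]: print(c,d["conf"],w(c,d["at"]))
f=lambda i,y,x:cv2.resize(i[y:y+125,x:x+130],(400,385),interpolation=cv2.INTER_CUBIC)
cv2.imwrite("pics/g1.png",np.hstack([f(a,160,210),f(b,150,230)])[:,:,::-1])
print(px("top",[.458,-.033,.068]),px("side",[.458,-.033,.068]))
```

```text
side 0.55 [ 0.4632 -0.0304  0.0787]
side 0.31 [0.5666 0.3143 0.0085]
[287.3318 237.6078] [310.2209 232.0904]
```

View pics/g1.png

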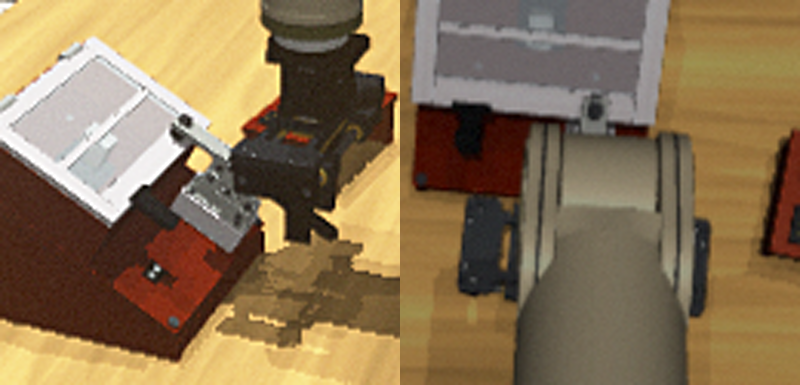

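The side crop shows the gripper around (275,170) straddling the handle, whose end shows at about (325,230). The top view is blocked by the arm. Next I close on the handle.

Call:
{"op": "arm_command", "data": {
  "xyz": [
    [0,0,0],
    [0,0,0],
    [0,0,0],
    [0,0,0],
    [0,0,0],
    [0,0,0]
  ],
  "rot": [
    [0,0,0],
    [0,0,0],
    [0,0,0],
    [0,0,0],
    [0,0,0],
    [0,0,0]
  ],
  "grip": 0,
  "squeeze": 25
}}

```text
time: 7.53
ee_pos: [0.4583, -0.035, 0.0686]
eef_rot: [0.037, 0.999, 0.0, -0.0]
ft_force: [-0.2, -0.1, 0.7]
width: 0.0202
grip_force: 0.0
```

Still closing.

Call:
{"op": "arm_command", "data": {
  "xyz": [
    [0,0,0],
    [0,0,0],
    [0,0,0],
    [0,0,0]
  ],
  "rot": [
    [0,0,0],
    [0,0,0],
    [0,0,0],
    [0,0,0]
  ]
}}

```text
time: 7.87
ee_pos: [0.4583, -0.034, 0.0685]
eef_rot: [0.037, 0.999, 0.001, -0.0]
ft_force: [-0.1, 5.4, 0.7]
width: 0.014
grip_force: 25.0
```

Call:
{"op": "arm_command", "data": {
  "xyz": [
    [-0.0015,0,0.004],
    [-0.003,0,0.008],
    [-0.0045,0,0.012],
    [-0.006,0,0.016],
    [-0.007,0.0005,0.02],
    [-0.008,0.0005,0.024],
    [-0.009,0.0005,0.027],
    [-0.01,0.001,0.03],
    [-0.011,0.001,0.034],
    [-0.012,0.001,0.038],
    [-0.012,0.001,0.0425],
    [-0.012,0.001,0.047],
    [-0.011,0.001,0.0515],
    [-0.01,0.001,0.056],
    [-0.0075,0.0005,0.0605],
    [-0.004,0,0.065],
    [0,0,0.069],
    [0.004,0,0.073],
    [0.006,0,0.075],
    [0.006,0,0.075]
  ],
  "rot": [
    [0,0,0],
    [0,0,0],
    [0,0,0],
    [0,0,0],
    [0,0,0],
    [0,0,0],
    [0,0,0],
    [0,0,0],
    [0,0,0],
    [0,0,0],
    [0,0,0],
    [0,0,0],
    [0,0,0],
    [0,0,0],
    [0,0,0],
    [0,0,0],
    [0,0,0],
    [0,0,0],
    [0,0,0],
    [0,0,0]
  ]
}}

```text
time: 9.53
ee_pos: [0.4634, -0.0342, 0.1435]
eef_rot: [0.037, 0.999, 0.0, -0.001]
ft_force: [-4.6, 5.7, 4.3]
width: 0.014
grip_force: 25.0
```

Call:
{"op": "arm_command", "data": {
  "xyz": [
    [0.003,0,0.002],
    [0.005,0,0.003],
    [0.005,0,0.003]
  ],
  "rot": [
    [0,0,0],
    [0,0,0],
    [0,0,0]
  ]
}}

```text
time: 9.78
ee_pos: [0.468, -0.0345, 0.1465]
eef_rot: [0.037, 0.999, 0.0, -0.002]
ft_force: [-6.8, 3.3, 6.7]
width: 0.0143
grip_force: 25.0
```

Run:
```python
from h import *
a=r.camera("side")
cv2.imwrite("pics/g2.png",cv2.resize(a[150:290,200:380],None,fx=4,fy=4,interpolation=cv2.INTER_CUBIC)[:,:,::-1])
```

```text
(no output)
```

View pics/g2.png

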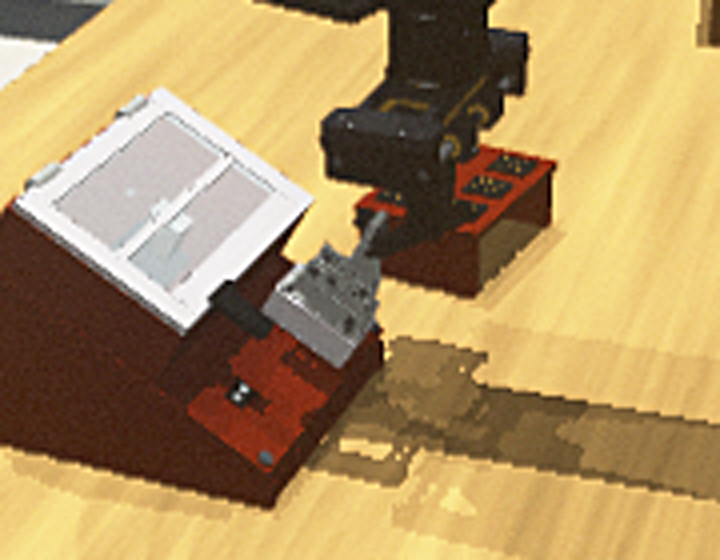

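The hold-down arm is off the lid and the handle stands up at about (375,230). Next I release and back off.

Call:
{"op": "arm_command", "data": {
  "xyz": [
    [-0.001,0,-0.001],
    [-0.001,0,-0.001],
    [-0.001,0,-0.001],
    [-0.001,0,-0.001],
    [-0.005,0,0.02],
    [-0.01,0,0.06],
    [-0.01,0.02,0.1]
  ],
  "rot": [
    [0,0,0],
    [0,0,0],
    [0,0,0],
    [0,0,0],
    [0,0,0],
    [0,0,0],
    [0,0,0]
  ],
  "grip": 0.5
}}

```text
time: 10.42
ee_pos: [0.458, -0.0199, 0.2448]
eef_rot: [0.04, 0.999, -0.001, -0.001]
ft_force: [1.9, -0.3, 0.8]
width: 0.0426
grip_force: 0.0
```

Call:
{"op": "arm_command", "data": {
  "xyz": [
    [0.035,0.025,0],
    [0.07,0.05,0],
    [0.105,0.073,-0.02],
    [0.105,0.073,-0.045],
    [0.105,0.073,-0.045]
  ],
  "rot": [
    [0,0,0],
    [0,0,0],
    [0,0,0],
    [0,0,0],
    [0,0,0]
  ]
}}

```text
time: 10.83
ee_pos: [0.5633, 0.0583, 0.1934]
eef_rot: [0.036, 0.999, -0.002, -0.003]
ft_force: [-0.7, -0.7, -1.3]
width: 0.0436
grip_force: 0.0
```

Run:
```python
from h import *
np.set_printoptions(precision=4,suppress=True)
a=r.camera("side");b=r.camera("top")
for c,l in(("side","lid_tab"),("top","lid_tab"),("side","latch_grip"),("top","latch_grip")):
    for d in r.spot_point(l,c)[:2]: print(c,l,round(d["conf"],2),w(c,d["at"]))
f=lambda i,y,x:cv2.resize(i[y:y+125,x:x+130],(400,385),interpolation=cv2.INTER_CUBIC)
cv2.imwrite("pics/g3.png",np.hstack([f(a,160,210),f(b,150,230)])[:,:,::-1])
```

```text
side lid_tab 0.65 [0.5626 0.0589 0.1099]
side latch_grip 0.48 [ 0.4678 -0.0307  0.1484]
top latch_grip 0.69 [ 0.4603 -0.0379  0.1478]
```

View pics/g3.png

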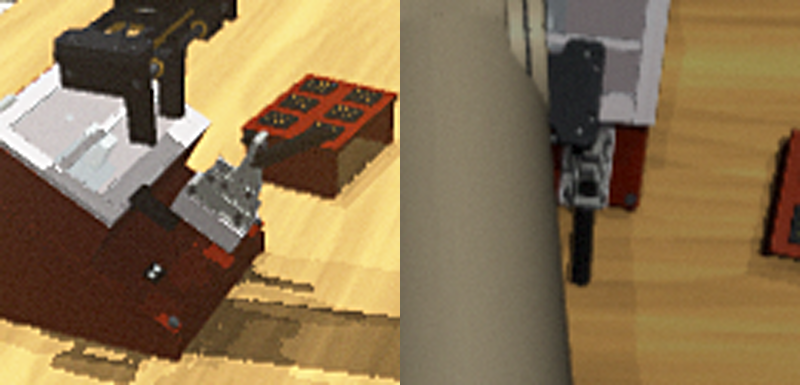

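Run:
```python
from h import *
print(tri((295,204),(291.7,210)))
m=r.camera_model("side");T=np.array(m["T"])
for p in((295,204),(293,207)):
  d=T[:3,:3]@np.array([(p[0]-m["cx"])/m["fx"],-(p[1]-m["cy"])/m["fy"],-1]); t=(-.043-T[1,3])/d[1]; print(T[:3,3]+t*d)
```

```text
[ 0.51154867 -0.04084475  0.14483294]
[ 0.50486432 -0.043       0.14358821]
[ 0.51079131 -0.043       0.13339675]
```

```bash
python3 -c "
from bench import r
s=r.read_state();print(s['time'],s['ee_pos'],s['eef_rot'])"
```

```text
11.1333 [0.56460744 0.05582612 0.20073303] [3.80489001e-02 9.99274923e-01 6.04131412e-04 1.24257984e-03]
```

Call:
{"op": "arm_command", "data": {
  "xyz": [
    [0,0.003,-0.03],
    [-0.001,0.003,-0.06],
    [-0.001,0.003,-0.085],
    [-0.001,0.003,-0.101],
    [-0.001,0.003,-0.101],
    [-0.001,0.003,-0.101]
  ],
  "rot": [
    [0,0,0],
    [0,0,0],
    [0,0,0],
    [0,0,0],
    [0,0,0],
    [0,0,0]
  ]
}}

```text
time: 11.63
ee_pos: [0.5633, 0.0593, 0.0988]
eef_rot: [0.038, 0.999, 0.0, 0.0]
ft_force: [0.4, 0.8, -0.1]
width: 0.044
grip_force: 0.0
```

Call:
{"op": "arm_command", "data": {
  "xyz": [
    [0,0,0],
    [0,0,0],
    [0,0,0],
    [0,0,0],
    [0,0,0],
    [0,0,0],
    [0,0,0]
  ],
  "rot": [
    [0,0,0],
    [0,0,0],
    [0,0,0],
    [0,0,0],
    [0,0,0],
    [0,0,0],
    [0,0,0]
  ],
  "grip": 0,
  "squeeze": 20
}}

```text
time: 12.22
ee_pos: [0.5636, 0.0594, 0.0984]
eef_rot: [0.037, 0.999, 0.0, 0.0]
ft_force: [-0.9, -1.1, 5.7]
width: 0.0178
grip_force: 20.0
```

Call:
{"op": "arm_command", "data": {
  "xyz": [
    [-0.0034,0.0003,0.0064],
    [-0.0066,0.0005,0.0128],
    [-0.0096,0.0007,0.0195],
    [-0.0122,0.0009,0.0262],
    [-0.0145,0.0011,0.0331],
    [-0.0165,0.0012,0.04],
    [-0.0183,0.0013,0.0471],
    [-0.0197,0.0014,0.0542],
    [-0.0208,0.0015,0.0613],
    [-0.0216,0.0016,0.0685],
    [-0.022,0.0016,0.0758],
    [-0.0222,0.0016,0.083],
    [-0.022,0.0016,0.0902],
    [-0.0216,0.0016,0.0975],
    [-0.0208,0.0015,0.1047],
    [-0.0197,0.0014,0.1118],
    [-0.0183,0.0013,0.1189],
    [-0.0165,0.0012,0.126],
    [-0.0145,0.0011,0.1329],
    [-0.0122,0.0009,0.1398]
  ],
  "rot": [
    [0,0,0],
    [0,0,0],
    [0,0,0],
    [0,0,0],
    [0,0,0],
    [0,0,0],
    [0,0,0],
    [0,0,0],
    [0,0,0],
    [0,0,0],
    [0,0,0],
    [0,0,0],
    [0,0,0],
    [0,0,0],
    [0,0,0],
    [0,0,0],
    [0,0,0],
    [0,0,0],
    [0,0,0],
    [0,0,0]
  ]
}}

```text
time: 13.88
ee_pos: [0.5511, 0.0603, 0.2383]
eef_rot: [0.037, 0.999, -0.0, -0.0]
ft_force: [-0.7, -3.6, -5.1]
width: 0.0176
grip_force: 20.0
```

Call:
{"op": "arm_command", "data": {
  "xyz": [
    [0.0026,-0.0002,0.0067],
    [0.0056,-0.0004,0.0134],
    [0.0088,-0.0006,0.0198],
    [0.0122,-0.0009,0.0262],
    [0.016,-0.0011,0.0324],
    [0.02,-0.0014,0.0384],
    [0.0243,-0.0017,0.0443],
    [0.0288,-0.002,0.0499],
    [0.0336,-0.0024,0.0553],
    [0.0386,-0.0027,0.0606],
    [0.0439,-0.0031,0.0656],
    [0.0493,-0.0035,0.0704],
    [0.0549,-0.0039,0.0749],
    [0.0608,-0.0043,0.0792],
    [0.0668,-0.0047,0.0832],
    [0.073,-0.0052,0.087],
    [0.077,-0.0055,0.089],
    [0.077,-0.0055,0.089]
  ],
  "rot": [
    [0,0,0],
    [0,0,0],
    [0,0,0],
    [0,0,0],
    [0,0,0],
    [0,0,0],
    [0,0,0],
    [0,0,0],
    [0,0,0],
    [0,0,0],
    [0,0,0],
    [0,0,0],
    [0,0,0],
    [0,0,0],
    [0,0,0],
    [0,0,0],
    [0,0,0],
    [0,0,0]
  ]
}}

```text
time: 15.38
ee_pos: [0.6269, 0.055, 0.3267]
eef_rot: [0.037, 0.999, -0.0, -0.002]
ft_force: [-12.5, -3.8, -0.7]
width: 0.0181
grip_force: 20.0
```

Call:
{"op": "arm_command", "data": {
  "xyz": [
    [0.002,0,0.001],
    [0.003,0,0.001],
    [0.003,0,0.001]
  ],
  "rot": [
    [0,0,0],
    [0,0,0],
    [0,0,0]
  ]
}}

```text
time: 15.63
ee_pos: [0.6274, 0.0551, 0.3268]
eef_rot: [0.037, 0.999, -0.0, -0.005]
ft_force: [-24.0, -4.2, -1.6]
width: 0.0178
grip_force: 20.0
```

Call:
{"op": "arm_command", "data": {
  "xyz": [
    [0,0,0],
    [0,0,0],
    [0,0,0],
    [0,0,0],
    [-0.012,0,0.025],
    [-0.03,0,0.06],
    [-0.06,-0.02,0.07],
    [-0.09,-0.04,0.07],
    [-0.12,-0.06,0.07],
    [-0.12,-0.06,0.07]
  ],
  "rot": [
    [0,0,0],
    [0,0,0],
    [0,0,0],
    [0,0,0],
    [0,0,0],
    [0,0,0],
    [0,-0.1,0],
    [0,-0.2,0],
    [0,-0.3,0],
    [0,-0.3,0]
  ],
  "grip": 0.48
}}

```text
time: 16.47
ee_pos: [0.5109, -0.0053, 0.399]
eef_rot: [0.037, 0.988, 0.006, 0.153]
ft_force: [-0.7, -1.4, 1.0]
width: 0.042
grip_force: 0.0
```

Run:
```python
from h import *
np.set_printoptions(precision=4,suppress=True)
S=[];
for i in range(3):
  a=r.camera("side");b=r.camera("top")
  for c,l in(("side","relay"),("top","relay"),("side","socket"),("top","socket"),("side","lid_tab"),("side","latch_grip")):
    for d in r.spot_point(l,c)[:4]:
        P=w(c,d["at"])
        if l!="relay" or P[2]>.05: print(c,l,round(d["conf"],2),P)
f=lambda i,y,x:cv2.resize(i[y:y+125,x:x+130],(400,385),interpolation=cv2.INTER_CUBIC)
cv2.imwrite("pics/g4.png",np.hstack([f(a,130,185),f(b,110,220)])[:,:,::-1])
s=r.read_state();print(s['time'],s['ee_pos'],s['eef_rot'],s['joint_positions'])
```

```text
side relay 0.52 [0.6588 0.0069 0.1139]
top relay 0.56 [0.6622 0.0026 0.1115]
side socket 0.65 [0.6573 0.0027 0.1183]
top socket 0.8 [0.6622 0.0037 0.1155]
top socket 0.53 [0.6228 0.0525 0.3371]
top socket 0.38 [0.5231 0.2967 0.0038]
side lid_tab 0.57 [0.6215 0.0528 0.3376]
side latch_grip 0.5 [ 0.4636 -0.0294  0.1513]
side relay 0.63 [0.6596 0.0023 0.1162]
top relay 0.43 [0.6609 0.0013 0.1113]
side socket 0.67 [0.6591 0.0012 0.118 ]
top socket 0.86 [0.6645 0.0043 0.1161]
side lid_tab 0.84 [0.6235 0.0548 0.3388]
side latch_grip 0.68 [ 0.4642 -0.0318  0.1519]
side relay 0.47 [0.6621 0.0056 0.115 ]
top relay 0.2 [0.7051 0.05   0.1906]
side socket 0.93 [0.6593 0.0025 0.1195]
side socket 0.45 [0.4827 0.2906 0.006 ]
top socket 0.96 [0.6621 0.005  0.1135]
top socket 0.37 [ 0.5214 -0.2812 -0.003 ]
side lid_tab 0.65 [0.6236 0.0553 0.3349]
side latch_grip 0.49 [ 0.4668 -0.0324  0.1513]
17.6667 [ 0.5111 -0.005   0.3977] [0.037  0.9881 0.0057 0.1494] [-0.6074 -0.243   0.4083  1.7073  0.1563  1.3635  1.2909]
```

View pics/g4.png

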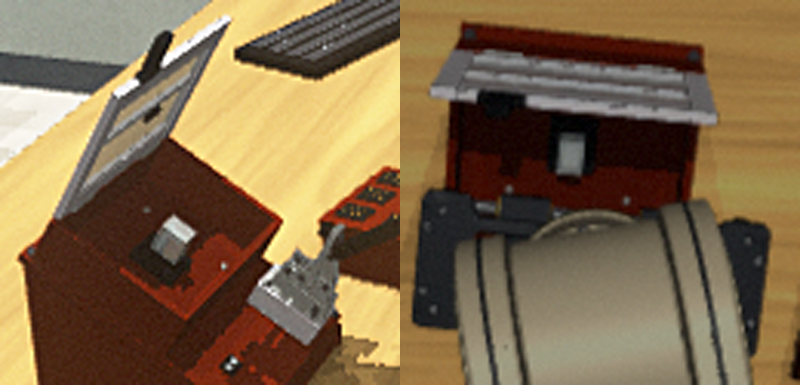

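Run:
```python
from h import *
y=-.075; ex=np.array([np.cos(y),np.sin(y),0]);n=-.5*ex+np.array([0,0,.866])
O=np.array([.6620,.0030,.1130]); t=O+.042*n; print(t,px("top",t),px("side",t))
print(tri((242.9,204.7),(275.6,159.7)))
Rt=np.array(r.read_state()['eef_rot']); Rn=R.from_quat(Rt)
ey=np.array([-np.sin(y),np.cos(y),0])
T=R.from_matrix(np.c_[np.cross(ey,-n),ey,-n]); 
for name,Q in(("a",T),("b",T*R.from_euler('z',np.pi))): print(name,(Q*Rn.inv()).as_rotvec().round(4))
for d in(.032,.13): print(O+(d-.019)*n - 0, d)   # TCP when grasp point at d above pin tips
b=cv2.imread("pics/g4.png");cv2.imwrite("pics/g5.png",cv2.resize(np.hstack([b[190:300,110:240],b[90:200,500:630]]),None,fx=3,fy=3))
```

```text
[0.64105903 0.00457352 0.149372  ] [275.18717283 160.58280083] [242.46279215 203.06205509]
[0.6429517  0.00295421 0.14371179]
a [-0.0386 -0.2221 -0.006 ]
b [ 1.2531 -0.0598 -2.8741]
[0.65551827 0.00348704 0.124258  ] 0.032
[0.60665602 0.0071586  0.209126  ] 0.13
```

View pics/g5.png

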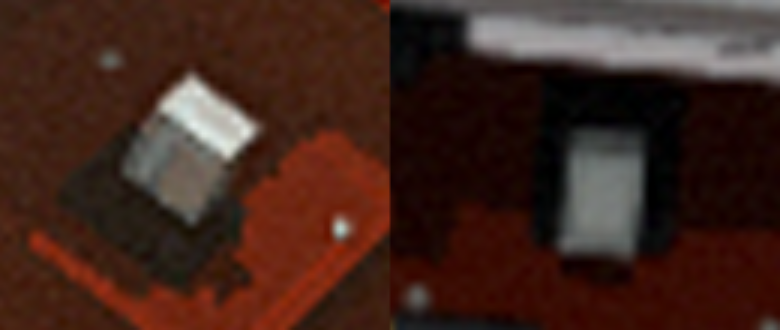

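Call:
{"op": "arm_command", "data": {
  "xyz": [
    [0.005,0.001,-0.02],
    [0.02,0.003,-0.05],
    [0.035,0.004,-0.08],
    [0.05,0.006,-0.11],
    [0.07,0.008,-0.145],
    [0.085,0.01,-0.17],
    [0.0955,0.011,-0.189],
    [0.0955,0.011,-0.189],
    [0.0955,0.011,-0.189]
  ],
  "rot": [
    [-0.01,-0.06,0],
    [-0.02,-0.12,-0.003],
    [-0.03,-0.18,-0.006],
    [-0.039,-0.222,-0.006],
    [-0.039,-0.222,-0.006],
    [-0.039,-0.222,-0.006],
    [-0.039,-0.222,-0.006],
    [-0.039,-0.222,-0.006],
    [-0.039,-0.222,-0.006]
  ]
}}

```text
time: 18.42
ee_pos: [0.6061, 0.0058, 0.2079]
eef_rot: [0.036, 0.966, -0.011, 0.258]
ft_force: [0.3, 1.1, 0.3]
width: 0.0417
grip_force: 0.0
```

Run:
```python
from h import *
np.set_printoptions(precision=4,suppress=True)
s=r.read_state();M=R.from_quat(s['eef_rot']).as_matrix();print(s['time'],s['ee_pos'],M[:,1],M[:,2],s['joint_positions'],s['width'])
print(np.array([.6545,.003,.126])-s['ee_pos'])
```

```text
18.4167 [0.6061 0.0058 0.2079] [ 0.0752  0.9972 -0.002 ] [ 0.4965 -0.0392 -0.8671] [-0.5925 -0.0764  0.428   2.0427  0.2399  0.672   1.1883] 0.04172255895465162
[ 0.0484 -0.0028 -0.0819]
```

Call:
{"op": "arm_command", "data": {
  "xyz": [
    [0.0125,-0.001,-0.021],
    [0.025,-0.0015,-0.042],
    [0.0365,-0.002,-0.0615],
    [0.044,-0.0025,-0.0745],
    [0.0484,-0.003,-0.082],
    [0.0484,-0.003,-0.082],
    [0.0484,-0.003,-0.082]
  ],
  "rot": [
    [0,0,0],
    [0,0,0],
    [0,0,0],
    [0,0,0],
    [0,0,0],
    [0,0,0],
    [0,0,0]
  ]
}}

```text
time: 19.0
ee_pos: [0.6552, 0.0031, 0.128]
eef_rot: [0.036, 0.965, -0.01, 0.259]
ft_force: [-0.3, 1.0, 0.5]
width: 0.0419
grip_force: 0.0
```

Call:
{"op": "arm_command", "data": {
  "xyz": [
    [0,0,0],
    [0,0,0],
    [0,0,0],
    [0,0,0],
    [0,0,0],
    [0,0,0]
  ],
  "rot": [
    [0,0,0],
    [0,0,0],
    [0,0,0],
    [0,0,0],
    [0,0,0],
    [0,0,0]
  ],
  "grip": 0,
  "squeeze": 12
}}

```text
time: 19.5
ee_pos: [0.6552, 0.0032, 0.1273]
eef_rot: [0.036, 0.965, -0.01, 0.259]
ft_force: [-5.3, -0.1, 7.3]
width: 0.0214
grip_force: 12.0
```

Call:
{"op": "arm_command", "data": {
  "xyz": [
    [-0.001,0,0.0017],
    [-0.002,0,0.0035],
    [-0.003,0,0.005],
    [-0.004,0,0.007],
    [-0.006,0.0005,0.0104],
    [-0.01,0.001,0.0173],
    [-0.015,0.001,0.026],
    [-0.021,0.0015,0.0364],
    [-0.028,0.002,0.0485],
    [-0.036,0.003,0.0625],
    [-0.044,0.003,0.0763],
    [-0.052,0.004,0.09],
    [-0.06,0.004,0.104],
    [-0.068,0.005,0.118],
    [-0.068,0.005,0.118]
  ],
  "rot": [
    [0,0,0],
    [0,0,0],
    [0,0,0],
    [0,0,0],
    [0,0,0],
    [0,0,0],
    [0,0,0],
    [0,0,0],
    [0,0,0],
    [0,0,0],
    [0,0,0],
    [0,0,0],
    [0,0,0],
    [0,0,0],
    [0,0,0]
  ]
}}

```text
time: 20.75
ee_pos: [0.587, 0.0082, 0.2481]
eef_rot: [0.036, 0.965, -0.009, 0.26]
ft_force: [0.0, 0.3, -0.1]
width: 0.0216
grip_force: 12.0
```

Run:
```python
from h import *
np.set_printoptions(precision=4,suppress=True)
s=r.read_state();Rn=R.from_quat(s['eef_rot']);print(s['time'],s['ee_pos'],s['width'])
for k in range(4):
  # vertical, tool y options along tray axes (yaw -119deg => -29 / 61)
  a=np.radians(61+90*k); ey=np.array([np.cos(a),np.sin(a),0]); z=np.array([0,0,-1.])
  Q=R.from_matrix(np.c_[np.cross(ey,z),ey,z]); print(61+90*k,(Q*Rn.inv()).as_rotvec())
```

```text
20.75 [0.587  0.0082 0.2481] 0.021644516608407976
61 [ 0.1509  0.5095 -0.4206]
151 [-0.2656  0.489   1.1124]
241 [-0.6962  0.2062  2.6275]
331 [ 0.5489  0.2981 -1.9478]
```

Call:
{"op": "arm_command", "data": {
  "xyz": [
    [-0.025,0.01,0.01],
    [-0.05,0.035,0.01],
    [-0.05,0.07,0.01],
    [-0.05,0.105,0.005],
    [-0.05,0.14,0],
    [-0.05,0.17,-0.01],
    [-0.05,0.2,-0.02],
    [-0.0495,0.225,-0.03],
    [-0.0495,0.244,-0.05],
    [-0.0495,0.244,-0.07],
    [-0.0495,0.244,-0.088],
    [-0.0495,0.244,-0.088],
    [-0.0495,0.244,-0.088],
    [-0.0495,0.244,-0.088]
  ],
  "rot": [
    [0,0,0],
    [0,0,0],
    [0,0,0],
    [0.011,0.036,-0.03],
    [0.032,0.109,-0.09],
    [0.054,0.182,-0.15],
    [0.075,0.255,-0.21],
    [0.097,0.327,-0.27],
    [0.118,0.4,-0.33],
    [0.14,0.473,-0.39],
    [0.151,0.5095,-0.4206],
    [0.151,0.5095,-0.4206],
    [0.151,0.5095,-0.4206],
    [0.151,0.5095,-0.4206]
  ]
}}

```text
time: 21.92
ee_pos: [0.5376, 0.2522, 0.1575]
eef_rot: [0.249, 0.968, -0.0, -0.001]
ft_force: [-0.2, 0.2, 0.2]
width: 0.0215
grip_force: 12.0
```

Run:
```python
from h import *
np.set_printoptions(precision=4,suppress=True)
for i in range(3):
  a=r.camera("side")
  for l in("relay","free_cell"):
    for d in r.spot_point(l,"side")[:5]:
        P=w("side",d["at"]); print(l,round(d["conf"],2),P,px("side",P).round())
s=r.read_state();M=R.from_quat(s['eef_rot']).as_matrix();print(s['time'],s['ee_pos'],M[:,1],M[:,2])
print(px("side",s['ee_pos']))
u=(px("side",s['ee_pos'])).astype(int)
x0=u[0]-60;y0=u[1]-40
cv2.imwrite("pics/g6.png",cv2.resize(a[y0:y0+130,x0:x0+140],None,fx=4.5,fy=4.5,interpolation=cv2.INTER_CUBIC)[:,:,::-1]);print(x0,y0)
```

```text
relay 0.74 [0.5061 0.3381 0.0046] [241. 335.]
relay 0.71 [0.4796 0.2887 0.0067] [261. 322.]
relay 0.62 [0.5334 0.2549 0.1435] [241. 260.]
relay 0.56 [0.5658 0.3151 0.0094] [221. 321.]
free_cell 0.95 [0.2629 0.185  0.0061] [364. 313.]
free_cell 0.86 [0.7852 0.2436 0.0039] [156. 287.]
free_cell 0.82 [0.5357 0.2513 0.004 ] [245. 308.]
relay 0.79 [0.5666 0.3157 0.0044] [221. 323.]
relay 0.78 [0.4784 0.2885 0.0041] [261. 323.]
relay 0.73 [0.5065 0.3391 0.0024] [241. 336.]
relay 0.73 [0.5351 0.2516 0.0031] [245. 309.]
relay 0.64 [0.5347 0.2575 0.1454] [240. 260.]
free_cell 0.89 [0.2647 0.1877 0.0022] [363. 315.]
free_cell 0.86 [0.7864 0.2469 0.0052] [155. 287.]
free_cell 0.69 [0.5361 0.2537 0.0031] [244. 309.]
free_cell 0.22 [ 0.4683 -0.0296  0.1508] [306. 206.]
relay 0.73 [0.5347 0.2586 0.1441] [240. 261.]
relay 0.66 [0.5065 0.34   0.0032] [241. 336.]
relay 0.65 [0.5671 0.3136 0.0068] [221. 321.]
relay 0.65 [0.48   0.2902 0.0067] [260. 323.]
free_cell 0.97 [0.5366 0.2524 0.0057] [244. 308.]
free_cell 0.87 [0.2599 0.1849 0.0062] [365. 314.]
free_cell 0.59 [0.7867 0.243  0.0072] [156. 285.]
22.3667 [0.5375 0.2522 0.157 ] [ 0.4837  0.8753 -0.0011] [-0.0037  0.0008 -1.    ]
[239.8278 254.16  ]
179 214
```

View pics/g6.png

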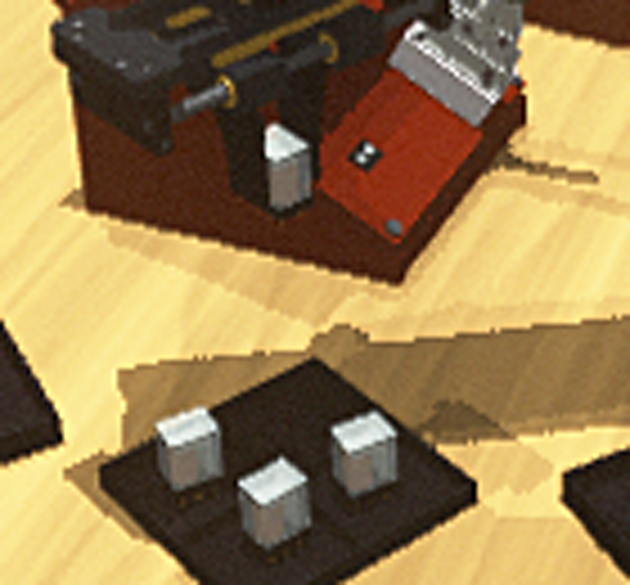

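Call:
{"op": "arm_command", "data": {
  "xyz": [
    [0,-0.001,-0.03],
    [0,-0.001,-0.06],
    [0,-0.001,-0.09],
    [0,-0.001,-0.112],
    [0,-0.001,-0.125],
    [0,-0.001,-0.131],
    [0,-0.001,-0.133],
    [0,-0.001,-0.133],
    [0,-0.001,-0.133]
  ],
  "rot": [
    [0,0,0],
    [0,0,0],
    [0,0,0],
    [0,0,0],
    [0,0,0],
    [0,0,0],
    [0,0,0],
    [0,0,0],
    [0,0,0]
  ]
}}

```text
time: 23.12
ee_pos: [0.5384, 0.2515, 0.0251]
eef_rot: [0.25, 0.968, 0.0, -0.001]
ft_force: [-0.7, 0.6, -0.4]
width: 0.0215
grip_force: 12.0
```

Call:
{"op": "arm_command", "data": {
  "xyz": [
    [0,0,-0.001],
    [0,0,-0.002],
    [0,0,-0.003],
    [0,0,-0.003]
  ],
  "rot": [
    [0,0,0],
    [0,0,0],
    [0,0,0],
    [0,0,0]
  ]
}}

```text
time: 23.45
ee_pos: [0.5375, 0.2511, 0.0208]
eef_rot: [0.25, 0.968, -0.0, -0.002]
ft_force: [0.1, 0.2, -0.2]
width: 0.0216
grip_force: 12.0
```

Call:
{"op": "arm_command", "data": {
  "xyz": [
    [0,0,-0.0005],
    [0,0,-0.001],
    [0,0,-0.0015],
    [0,0,-0.0015]
  ],
  "rot": [
    [0,0,0],
    [0,0,0],
    [0,0,0],
    [0,0,0]
  ]
}}

```text
time: 23.78
ee_pos: [0.5374, 0.251, 0.019]
eef_rot: [0.25, 0.968, -0.0, -0.002]
ft_force: [-0.5, -0.2, -0.5]
width: 0.0219
grip_force: 12.0
```

Call:
{"op": "arm_command", "data": {
  "xyz": [
    [0,0,-0.0005],
    [0,0,-0.001],
    [0,0,-0.001]
  ],
  "rot": [
    [0,0,0],
    [0,0,0],
    [0,0,0]
  ]
}}

```text
time: 24.03
ee_pos: [0.5376, 0.2511, 0.0185]
eef_rot: [0.25, 0.968, -0.0, -0.002]
ft_force: [-1.5, -1.2, 4.5]
width: 0.0211
grip_force: 12.0
```

Call:
{"op": "arm_command", "data": {
  "xyz": [
    [0,0,0],
    [0,0,0],
    [0,0,0],
    [0,0,0],
    [0,0,0]
  ],
  "rot": [
    [0,0,0],
    [0,0,0],
    [0,0,0],
    [0,0,0],
    [0,0,0]
  ],
  "grip": 0.42
}}

```text
time: 24.45
ee_pos: [0.5375, 0.251, 0.0181]
eef_rot: [0.25, 0.968, -0.0, -0.002]
ft_force: [-0.4, 0.2, -0.4]
width: 0.0356
grip_force: 0.0
```

Call:
{"op": "arm_command", "data": {
  "xyz": [
    [0,0,0.005],
    [0,0,0.015],
    [0,0,0.03],
    [0,0,0.06],
    [0,0,0.09],
    [0,0,0.13],
    [-0.02,0,0.17],
    [-0.06,0.01,0.2],
    [-0.1,0.03,0.21],
    [-0.1,0.03,0.21],
    [-0.1,0.03,0.21]
  ],
  "rot": [
    [0,0,0],
    [0,0,0],
    [0,0,0],
    [0,0,0],
    [0,0,0],
    [0,0,0],
    [0,0,0],
    [0,0,0],
    [0,0,0],
    [0,0,0],
    [0,0,0]
  ]
}}

```text
time: 25.37
ee_pos: [0.4349, 0.2839, 0.2314]
eef_rot: [0.247, 0.969, 0.002, -0.001]
ft_force: [1.0, -0.4, 0.2]
width: 0.0366
grip_force: 0.0
```

Run:
```python
from h import *
np.set_printoptions(precision=4,suppress=True)
a=r.camera("side")
for l in("relay","free_cell","lid_tab","latch_grip"):
    for d in r.spot_point(l,"side")[:5]:
        P=w("side",d["at"]); print(l,round(d["conf"],2),P,px("side",P).round())
cv2.imwrite("pics/g7.png",cv2.resize(a[130:360,180:340],None,fx=2.6,fy=2.6,interpolation=cv2.INTER_CUBIC)[:,:,::-1])
```

```text
relay 0.79 [0.5684 0.31   0.0045] [221. 321.]
relay 0.69 [0.4838 0.2906 0.0055] [259. 323.]
relay 0.66 [0.5081 0.3419 0.0035] [240. 336.]
relay 0.58 [0.5351 0.2549 0.005 ] [244. 309.]
free_cell 0.95 [0.5358 0.2533 0.0023] [244. 309.]
free_cell 0.83 [0.2637 0.1832 0.0026] [364. 314.]
free_cell 0.68 [0.785  0.2467 0.0026] [156. 288.]
lid_tab 0.75 [0.6206 0.0533 0.338 ] [237. 145.]
lid_tab 0.52 [ 0.6253  0.0036 -0.0027] [251. 251.]
latch_grip 0.44 [ 0.4671 -0.0313  0.1516] [307. 205.]
```

View pics/g7.png

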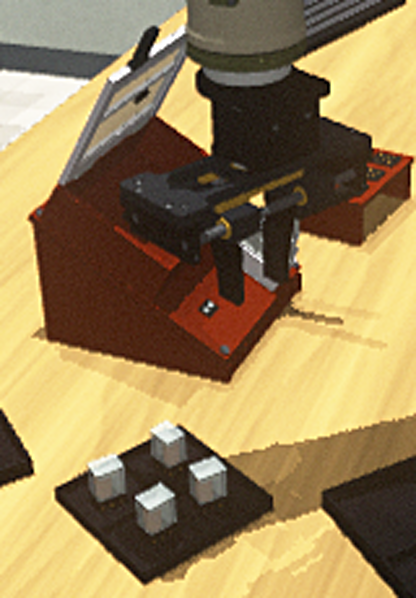

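All four relays stand upright in the tray, the new one at about (168,443) in this crop. The lid is up at its stop and the latch grip is at its open position, so I hand in.

```bash
python3 -c "
from bench import r
print(r.close_job())"
```

```text
the job is handed in; nothing more can be done
None
```

I flipped the latch fully open, raised the lid to its stop, set the relay upright on its pins in the tray's empty cell, and handed the job in at about 26 s; the last picture showed the other three relays unmoved.

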